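# Nest the hole saws on their boards

## Task

Put the hole saws away in two nests, all mouth down as they stand now: the three tall saws in the middle of the square board and the two short ones in the middle of the round board. In each nest set the smallest saw on the board first, then lower each next larger one over it so that it rests level on the one inside. Leave the spray bottle, sanding block and screwdriver where they are.

Things in the scene. Friction and masses are not known exactly. Their poses are not given: they have to be found in the camera images.
- deep_small: Smallest of the three tall hole saws: a plain steel cup standing mouth down, closed flat end up (centre hole with four small pin holes round it). Outer diameter 34, height 50; wall 3, so 28 inside; flat top 4 thick, so 46 deep inside. Origin: centre of the toothed rim on its underside; z up along its axis. Round, so it can be gripped across at any yaw. Loose, 60 to 340 g.
- deep_middle: Middle-sized of the three tall hole saws: a plain steel cup standing mouth down, closed flat end up (centre hole with four small pin holes round it). Outer diameter 50, height 50; wall 3, so 44 inside; flat top 4 thick, so 46 deep inside. Origin: centre of the toothed rim on its underside; z up along its axis. Round, so it can be gripped across at any yaw. Loose, 60 to 340 g.
- deep_large: Largest of the three tall hole saws: a plain steel cup standing mouth down, closed flat end up (centre hole with four small pin holes round it). Outer diameter 66, height 50; wall 3, so 60 inside; flat top 4 thick, so 46 deep inside. Origin: centre of the toothed rim on its underside; z up along its axis. Round, so it can be gripped across at any yaw. Loose, 60 to 340 g.
- short_small: Smaller of the two short hole saws: a plain steel cup standing mouth down, closed flat end up (a single centre hole). Outer diameter 42, height 28; wall 3, so 36 inside; flat top 4 thick, so 24 deep inside. Origin: centre of the toothed rim on its underside; z up along its axis. Round, so it can be gripped across at any yaw. Loose, 60 to 340 g.
- short_large: Larger of the two short hole saws: a plain steel cup standing mouth down, closed flat end up (a single centre hole). Outer diameter 58, height 28; wall 3, so 52 inside; flat top 4 thick, so 24 deep inside. Origin: centre of the toothed rim on its underside; z up along its axis. Round, so it can be gripped across at any yaw. Loose, 60 to 340 g.
- square_board: Target of the three tall saws: bare square plywood board 110 x 110, 15 thick, fixed to the bench. Origin: centre of its underside on the bench top; its upper face is 15 above; x and y along its edges.
- round_board: Target of the two short saws: bare round plywood board, diameter 110, 15 thick, fixed to the bench. Origin: centre of its underside on the bench top; its upper face is 15 above.
- spray_bottle: Bystander: blue spray bottle with white trigger head, standing, diameter 68, 196 tall. Origin: centre of its underside.
- sanding_block: Bystander: cork sanding block 115 x 62 x 32, long side along its x. Origin: centre of its underside.
- screwdriver: Bystander: screwdriver with yellow handle lying beyond the saws, along its own x, 200 long, handle diameter 26 towards its -x. Origin: on the bench under the middle of its length.

How it is judged (in metres and radians):
At the end, for the whole second after the job is handed in: The smallest tall saw stands on the square board and the smaller short saw on the round board, each within 15 mm of the board's centre; every larger saw of the same height covers the next smaller one, centres within 9 mm and its rim 1 to 7 mm higher; all are upright (0.06 rad), released and at rest (horizontal distance between deep_small and square_board below 0.015 m and z of deep_small in the frame of square_board between 0.012 and 0.018 m and horizontal distance between deep_middle and deep_small below 0.009 m and z of deep_middle in the frame of deep_small between 0.001 and 0.007 m and horizontal distance between deep_large and deep_middle below 0.009 m and z of deep_large in the frame of deep_middle between 0.001 and 0.007 m and horizontal distance between short_small and round_board below 0.015 m and z of short_small in the frame of round_board between 0.012 and 0.018 m and horizontal distance between short_large and short_small below 0.009 m and z of short_large in the frame of short_small between 0.001 and 0.007 m and angle between each of deep_small, deep_middle, deep_large, short_small, short_large's own z axis and vertical below 0.06 rad and linear speed of each of deep_small, deep_middle, deep_large, short_small, short_large below 0.02 m/s and angular speed of each of deep_small, deep_middle, deep_large, short_small, short_large below 0.2 rad/s); the robot touches nothing.
It fails at once if the spray bottle is pushed more than 30 mm from its place (distance of spray_bottle from where it was at the start of the episode above 0.03 m).
It fails at once if the sanding block is pushed more than 30 mm from its place (distance of sanding_block from where it was at the start of the episode above 0.03 m).
It fails at once if the screwdriver is pushed more than 30 mm from its place (distance of screwdriver from where it was at the start of the episode above 0.03 m).
It also fails if it takes over 106 s, if anything falls off the work surface, if the arm or the gripper's body presses on something with over 40 N, if the wrist force passes 120 N, or if a joint passes its speed limit or range.

## Robot

A 6-joint arm with a two-finger parallel gripper is mounted at the origin on the work surface. World frame = base frame: x ahead of the robot, y to its left, z up, the work surface at z = 0. Lengths are in mm, angles in rad, forces in N, time in s.
With the tool pointing down it reaches from about 400 to 925 mm from the base axis. Payload 3.4 kg.
Tool frame: the origin (TCP) lies midway between the tips of the shut fingers; the grasp point (between the pads) lies 19 mm behind it (arm.tcp_to_grasp is the distance from the TCP to the grasp point, in mm); z points along the fingers, y is the line along which they close (so a half turn about z gives the same grasp; the last joint's range is limited). The gripper opens to 85 mm and grips with 20 to 120 N. Pads are 22 mm wide; open, the fingers measure 114 mm over their backs; the gripper's body (76 mm by 85 mm) begins 54 mm behind the grasp point. The pads swing forward as they close: fully open they stand 13 mm farther back than shut.
Start: joints at [1.244, 0.307, 1.506, -0, 1.328, -0.073], TCP at [144.397, 556.579, 231.305] pointing down, gripper open.
Joint ranges: [-3.12, 3.12], [-1.05, 2.28], [0.14, 2.33], [-1.42, 4.57], [0.1, 2.73], [-2.68, 2.68]. Speed limits (rad/s): [2.57, 2.57, 3.14, 3.14, 3.14, 3.14].

## Interface

Orientations are given as a 3x3 rotation matrix whose columns are the frame's x, y, z axes.
In Python, from station import arm gives the robot as it stands. The module is installed in compiled form; this text tells all that it offers.
- The arm moves only by the tool play_rows, never from a script. Its argument "increments" is a list of rows, each a list of 4 numbers: the shift along the tool's x, y, z in cm, then the turn about the tool's z in rad. In form: [[x, y, z, turn], ...]. A call has 1 to 8 rows; each row shifts and turns the commanded pose from where the row before left it, along the tool's axes as they then stand; what a row does not reach is not made up. A row lasts 1/8 s, in which the tool goes at most 62.5 mm and 10.7 degrees, less where a joint would pass 70% of its speed; a pose out of reach is approached as far as the arm can. A call with a gripper value outside its range is refused whole. "jaw" is the closure, from 0 (fully open) to 1 (shut), set as the call begins (left out, the last holds). The fingers move at their own pace and stop on an object; the grip force is fixed at half the most. Time passes only in rows, so rows that do not move let the fingers close. It gives the time, the measured TCP pose, the force, the opening and the grip force at its end, in the units of the state.
- arm.state(): the state, without advancing time (a new reading comes with each control period).
- arm.get_image(name): name is "scene" or "side" or "wrist"; returns a dict with "image" (400x640x3 uint8, red, green, blue), "z_map" (400x640 float32, mm along the optical axis (not along the pixel's ray), 0 where there is no reading), "fx", "fy", "cx", "cy" (pixels), "rvec" (rotation vector, rad) and "tvec" (3), from world to camera coordinates, as OpenCV has them. Camera axes: x right, y down, z forward; pixel columns grow to the right and rows downward; lengths in mm; the calibration is good to about 2 mm. A picture is of the moment at which its call begins.
- arm.close_job(): hands the job in; it is judged then, once.
The state is a dict: "time_s": time; "joint_positions": joint angles; "joint_velocities": joint speeds; "joint_efforts": joint torques, N m; "tcp_pos": TCP position; "tool_rot": TCP orientation; "wrist_force": force on the tool from outside, world axes, zero at the start; "ft_torque": the same for the moment, N m; "gripper_width": finger opening in mm; "grasp_force": force on a finger pad.
Only numpy, scipy, OpenCV 4.12 (cv2) and the standard library are available. Lean on these libraries where they do the work, as an engineer would, in place of code of your own. Each camera call takes 0.05 s, during which the arm holds its last target. There are 200 camera calls.

## Working session

There is one attempt and no reset: what is moved stays moved. The work goes in short steps, Python scripts to look and compute and a tool call to move; the robot and the scene stay as the last step left them, time stands still between calls to the robot, and variables do not carry over. Pictures are saved under pics/ and viewed, at most 14 in all, crops included, and the job is handed in when it is done.

Besides the shell and the picture viewer there is one more tool, called after "Emit:" in YAML: its name, and indented under it one key for each argument. play_rows: Moves the arm, as the interface text tells. Its arguments: {"type":"object","properties":{"increments":{"type":"array","items":{"type":"array","items":{"type":"number"}}},"jaw":{"type":"number"}},"required":["increments"]}

```bash
mkdir -p pics
cat > h.py <<'E'
import numpy as np, cv2
from station import arm
def get(name):
    d=arm.get_image(name); R=cv2.Rodrigues(np.array(d["rvec"],float))[0]; t=np.array(d["tvec"],float).ravel()
    z=d["z_map"]; v,u=np.mgrid[:400,:640]
    P=np.stack([(u-d["cx"])/d["fx"]*z,(v-d["cy"])/d["fy"]*z,z],-1)
    W=(P-t)@R
    W[z==0]=np.nan
    return d,W
def save(d,n): cv2.imwrite("pics/"+n+".png",d["image"][:,:,::-1])
E
python3 - <<'E'
from h import *
s=arm.state(); print({k:np.round(v,3).tolist() for k,v in s.items()})
for n in ["scene","side","wrist"]:
    d,W=get(n); save(d,n); np.save(n,W)
    print(n,d["fx"],-cv2.Rodrigues(np.array(d["rvec"]))[0].T@np.array(d["tvec"]).ravel())
E
```

```text
{'time_s': 0.0, 'joint_positions': [1.243, 0.308, 1.508, -0.0, 1.328, -0.074], 'joint_velocities': [0.001, -0.001, 0.0, 0.001, -0.001, -0.0], 'joint_efforts': [0.001, -45.754, -25.192, 0.0, 0.013, 0.0], 'tcp_pos': [144.2, 555.916, 230.374], 'tool_rot': [[-0.968, 0.251, -0.001], [0.251, 0.968, -0.002], [0.0, -0.002, -1.0]], 'wrist_force': [0.007, -0.358, 0.086], 'ft_torque': [0.003, -0.051, 0.02], 'grasp_force': 0.0, 'gripper_width': 85.239}
scene 471.42392354455046 [1246.49635213  374.94995356  898.65431907]
side 433.1915590129631 [ 436.68237927 -764.80667395  980.89409194]
wrist 279.44483500080764 [ 73.23854684 575.61988054 372.58912899]
```

View pics/scene.png

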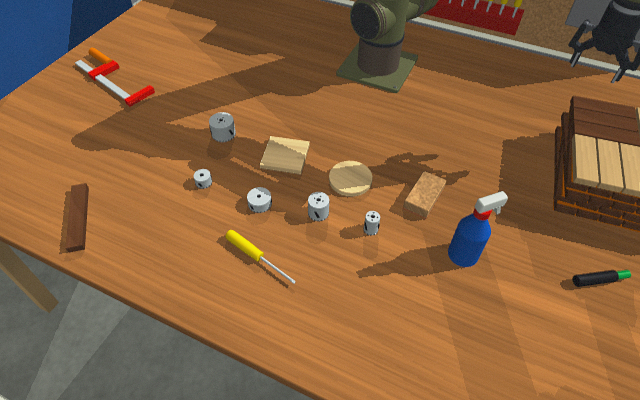

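View pics/side.png

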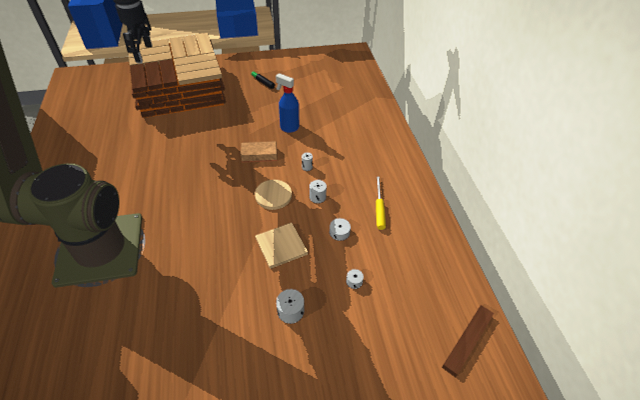

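The scene picture shows deep_large at (222,126), short_small (202,178), short_large (259,200), deep_middle (318,206), deep_small (372,222), the square board (286,154), the round board (351,178), the sanding block (426,194) and the bottle (468,240). The side view shows the same layout.

Run:
```python
from h import *
O={"deep_small":(50,(372,222),(307,161)),"deep_middle":(50,(318,206),(318,190)),"deep_large":(50,(222,126),(290,305)),
"short_small":(28,(202,178),(355,278)),"short_large":(28,(259,200),(340,229)),"square":(15,(286,154),(281,245)),"round":(15,(351,178),(273,194)),"cork":(32,(426,194),(258,151))}
for i,c in enumerate(["scene","side"]):
    W=np.load(c+".npy")
    for k,o in O.items():
        u,v=o[1+i]; w=W[v-32:v+33,u-32:u+33].reshape(-1,3)
        m=(abs(w[:,2]-o[0])<4); p=w[m]
        c0=np.nanmedian(W[v-3:v+4,u-3:u+4].reshape(-1,3),0)
        p=p[np.hypot(*(p-c0)[:,:2].T)<85]
        (x,y),(a,b),th=cv2.minAreaRect(p[:,:2].astype(np.float32))
        (ex,ey),r=cv2.minEnclosingCircle(p[:,:2].astype(np.float32))
        print(c,k,len(p),"rect",np.round([x,y,a,b,th],1),"circ",np.round([ex,ey,2*r],1),"z",np.round(np.median(p[:,2]),1))
```

```text
scene deep_small 150 rect [608.6 214.5  32.7  32.4  37.5] circ [608.3 215.5  35.7] z 51.0
scene deep_middle 285 rect [617.2  83.2  50.8  46.7  26.2] circ [617.   83.5  52.5] z 51.3
scene deep_large 326 rect [ 482.1 -271.1   68.7   64.2   33.1] circ [ 482.4 -273.    70.9] z 51.6
scene short_small 173 rect [ 657.  -219.    42.6   41.5   33.9] circ [ 656.2 -220.1   45.9] z 29.2
scene short_large 365 rect [652.8 -57.7  59.1  55.3  29.6] circ [652.9 -57.   60.6] z 29.2
scene square 1165 rect [485.4 -76.4 115.  110.2  14.8] circ [486.7 -76.5 155.1] z 16.4
scene round 1063 rect [487.  111.3 108.2 110.2  88. ] circ [487.6 112.7 113.5] z 16.4
scene cork 909 rect [462.6 297.3  62.3 121.8  84.3] circ [462.7 297.6 129.6] z 33.2
side deep_small 64 rect [605.8 212.1  32.4  31.6  57.6] circ [604.9 214.6  35.8] z 49.7
side deep_middle 171 rect [616.5  81.9  50.6  47.7  45.2] circ [614.7  82.   56. ] z 49.4
side deep_large 543 rect [ 481.8 -271.7   66.    64.5   50.7] circ [ 480.5 -272.    68.3] z 49.4
side short_small 181 rect [ 655.2 -219.    39.9   40.5   83. ] circ [ 655.2 -219.4   42. ] z 27.1
side short_large 261 rect [652.1 -58.7  55.   55.7  14.2] circ [652.1 -57.6  58.7] z 27.4
side square 1290 rect [484.4 -77.8 109.4 112.9  14.7] circ [484.7 -75.9 151.1] z 14.2
side round 756 rect [484.7 110.3 109.6 107.9  81.6] circ [485.1 110.9 112.7] z 14.5
side cork 436 rect [461.1 294.6  67.2 113.2  84.6] circ [460.9 296.4 125.7] z 31.3
```

Emit:
play_rows:
  increments:
    - [0,0,0,-0.127]
    - [0,0,0,-0.127]
    - [-4.6,-3.4,0,0]
    - [-4.6,-3.4,0,0]
    - [-4.6,-3.4,0,0]
    - [-4.6,-3.4,0,0]
    - [-4.6,-3.4,0,0]
    - [-4.6,-3.4,0,0]
  jaw: 0

```text
time_s: 1.15
tcp_pos: [421.6, 351.3, 231.1]
tool_rot: [[-1.0, -0.0, -0.0], [-0.0, 1.0, -0.0], [0.0, -0.0, -1.0]]
wrist_force: [0.3, 0.9, -0.1]
gripper_width: 85.5
grasp_force: 0.0
```

Run:
```python
from h import *
s=arm.state(); print({k:np.round(s[k],3).tolist() for k in ["tcp_pos","tool_rot","joint_positions"]})
for c,(u,v) in {"scene":(468,240),"side":(289,112)}.items():
    W=np.load(c+".npy"); w=W[v-50:v+35,u-30:u+45].reshape(-1,3); 
    for lo,hi in [(40,130),(140,220)]:
        p=w[(w[:,2]>lo)&(w[:,2]<hi)]; p=p[(p[:,0]<800)&(p[:,1]<550)]; print(c,lo,np.percentile(p,[2,98],axis=0).round())
```

```text
{'tcp_pos': [421.628, 351.287, 231.13], 'tool_rot': [[-1.0, -0.0, -0.0], [-0.0, 1.0, -0.0], [0.0, -0.0, -1.0]], 'joint_positions': [0.618, 0.271, 1.561, 0.0, 1.31, -0.953]}
scene 40 [[578. 394.  43.]
 [616. 457. 129.]]
scene 140 [[555. 411. 142.]
 [599. 458. 199.]]
side 40 [[548. 391.  42.]
 [609. 427. 128.]]
side 140 [[546. 409. 142.]
 [596. 452. 198.]]
```

Emit:
play_rows:
  increments:
    - [-4.6,-3.4,0,0]
    - [-4.6,-3.4,0,0]
    - [-4.6,-3.4,2,0]
    - [-4.7,-3.6,5,0]
    - [0,0,1,0]

```text
time_s: 1.78
tcp_pos: [597.2, 218.5, 157.3]
tool_rot: [[-1.0, 0.004, -0.004], [0.004, 1.0, -0.002], [0.004, -0.002, -1.0]]
wrist_force: [-0.2, 0.5, -0.3]
gripper_width: 85.3
grasp_force: 0.0
```

```bash
cat >> h.py <<'E'
def tops(h, near, D, W, r=25):
    # centre of flat top at height h near an expected xy: depth points -> min area rect / circle
    p=W.reshape(-1,3); p=p[(abs(p[:,2]-h)<4)&(np.hypot(p[:,0]-near[0],p[:,1]-near[1])<D/2+r)]
    q=p[:,:2].astype(np.float32)
    lo,hi=np.percentile(q,[.5,99.5],axis=0)
    return len(p),np.round(cv2.minEnclosingCircle(q)[0],1),round(2*cv2.minEnclosingCircle(q)[1],1),((lo+hi)/2).round(1),(hi-lo).round(1),round(float(np.median(p[:,2])),1)
E
python3 - <<'E'
from h import *
print(arm.state()["tcp_pos"])
d,W=get("wrist"); save(d,"w1")
print(tops(50,(607,213.5),34,W))
E
```

```text
[597.24573041 218.48298252 157.345861  ]
(948, array([606.8, 216.3]), 33.6, array([606.8, 216.4]), array([32.7, 32. ]), 49.6)
```

View pics/w1.png

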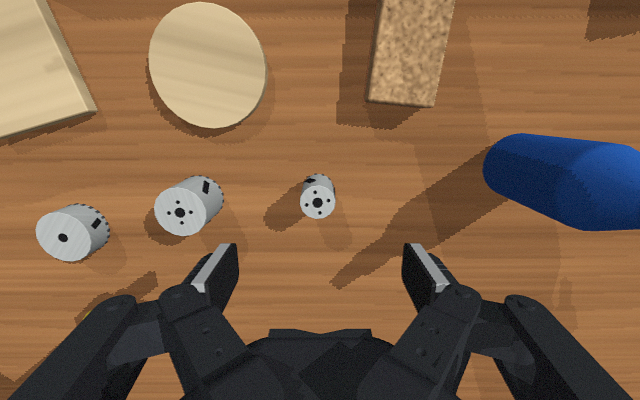

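The wrist view shows deep_small at (317,203) between the fingers, deep_middle at (182,212), short_large at (63,237) and the round board at (208,65).

Run:
```python
from h import *
d,W=get("wrist"); print(arm.state()["tcp_pos"])
print(tops(50,(607,213.5),34,W),tops(50,(616.5,82.6),50,W),tops(28,(652,-58),58,W),tops(15,(486,111),110,W,12))
```

```text
[594.77479607 220.92997286 158.64798577]
(948, array([606.8, 216.3]), 33.6, array([606.8, 215.9]), array([32.3, 32.1]), 49.6) (2048, array([616.5,  85.5]), 50.7, array([616.2,  85.7]), array([47.7, 47.8]), 49.6) (2206, array([653.2, -55.6]), 60.2, array([652.1, -55.3]), array([55.4, 56.5]), 27.5) (11485, array([486. , 113.1]), 110.3, array([486. , 113.4]), array([104.7, 105.1]), 14.4)
```

Emit:
play_rows:
  increments:
    - [-1.2,-0.45,1,0]
    - [0,0,4,0]
    - [0,0,5,0]
    - [0,0,3,0]
    - [0,0,1.3,0]
    - [0,0,0,0]

```text
time_s: 2.62
tcp_pos: [608.5, 217.8, 18.1]
tool_rot: [[-1.0, -0.001, 0.0], [-0.001, 1.0, 0.0], [-0.0, 0.0, -1.0]]
wrist_force: [-0.3, -0.5, 0.2]
gripper_width: 85.4
grasp_force: 0.0
```

Emit:
play_rows:
  increments:
    - [0,0,0,0]
    - [0,0,0,0]
    - [0,0,0,0]
    - [0,0,0,0]
    - [0,0,0,0]
    - [0,0,0,0]
  jaw: 1

```text
time_s: 3.38
tcp_pos: [609.2, 217.1, 19.5]
tool_rot: [[-1.0, -0.0, 0.002], [-0.0, 1.0, 0.0], [-0.002, 0.0, -1.0]]
wrist_force: [-1.1, -0.9, 6.6]
gripper_width: 32.5
grasp_force: 59.4
```

Emit:
play_rows:
  increments:
    - [0,0,-3,0]
    - [0,0,-5,0]
    - [2.0,-4.8,0,0]
    - [2.0,-4.9,0,0]
    - [2.0,-4.9,0,0]
    - [2.0,-4.9,0,0]
    - [2.0,-4.9,0,0]
    - [2.2,-4.9,0,0]

```text
time_s: 4.38
tcp_pos: [485.9, -77.4, 98.2]
tool_rot: [[-1.0, -0.0, 0.001], [-0.0, 1.0, -0.0], [-0.001, -0.0, -1.0]]
wrist_force: [0.5, -0.4, -1.5]
gripper_width: 32.4
grasp_force: 59.9
```

Run:
```python
from h import *
get("wrist");d,W=get("wrist"); save(d,"w2"); s=arm.state(); print(s["tcp_pos"],s["gripper_width"],s["wrist_force"])
z=s["tcp_pos"][2]
p=W.reshape(-1,3); b=p[(abs(p[:,2]-15)<3)&(np.hypot(p[:,0]-485,p[:,1]+77)<85)].astype(np.float32)
print("board",cv2.minAreaRect(b[:,:2]))
print(tops(z+31,(487,-76),34,W))
```

```text
[483.55020599 -79.64634787  97.9472161 ] 32.55430754975586 [-0.51691278  1.69368636 -2.49538133]Traceback (most recent call last):
  File "<stdin>", line 5, in <module>
cv2.error: OpenCV(4.12.0) /io/opencv/modules/imgproc/src/convhull.cpp:143: error: (-215:Assertion failed) total >= 0 && (depth == CV_32F || depth == CV_32S) in function 'convexHull'
```

View pics/w2.png

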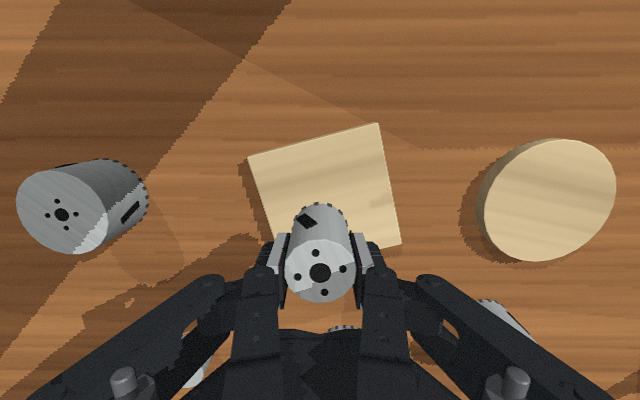

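The picture shows deep_small held upright at (320,270) over the square board, with deep_large to the left at (62,212).

Run:
```python
from h import *
d,W=get("wrist"); s=arm.state(); print(s["tcp_pos"],s["joint_velocities"])
z=s["tcp_pos"][2]
p=W.reshape(-1,3); b=p[(abs(p[:,2]-15)<3)&(np.hypot(p[:,0]-485,p[:,1]+77)<85)]
for c in ["scene","side"]:
  w=np.load(c+".npy").reshape(-1,3); w=w[(abs(w[:,2]-15)<4)&(np.hypot(w[:,0]-485,w[:,1]+77)<85)]; print(c,cv2.minAreaRect(np.ascontiguousarray(w[:,:2],np.float32)))
b=np.ascontiguousarray(b[:,:2],np.float32)
box=cv2.boxPoints(cv2.minAreaRect(b)); print("board",cv2.minAreaRect(b)); print(box)
q=p[(p[:,2]>z+22)&(p[:,2]<z+40)&(np.hypot(p[:,0]-s["tcp_pos"][0],p[:,1]-s["tcp_pos"][1])<17)]; print(np.median(q,0),np.percentile(q,[1,99],axis=0))
print(tops(50,(482,-271),66,W))
```

```text
[485.03874618 -77.89647666  98.11109959] [ 0.05173849  0.00864315 -0.02660924  0.02413023 -0.0074328   0.01745997]
scene ((485.4391784667969, -76.39747619628906), (115.02197265625, 110.20161437988281), 14.777684211730957)
side ((484.35986328125, -77.77298736572266), (109.36419677734375, 112.91327667236328), 14.66211986541748)
board ((484.508056640625, -75.60694885253906), (109.8270263671875, 110.03097534179688), 14.584356307983398)
[[ 417.5108    -36.191677]
 [ 445.21716  -142.67723 ]
 [ 551.5053   -115.02222 ]
 [ 523.79895    -8.536667]]
[482.5363114  -77.80956604 128.18703645] [[468.94583316 -93.51009042 126.7043026 ]
 [496.99905774 -61.77430139 136.07173697]]
(6199, array([ 481.2, -270.7]), 68.2, array([ 481.1, -269.7]), array([62.9, 63.5]), 49.5)
```

Emit:
play_rows:
  increments:
    - [-0.15,0.15,2,0]
    - [0,0,3,0]
    - [0,0,0.8,0]
    - [0,0,0.2,0]
    - [0,0,0.2,0]
    - [0,0,0,0]

```text
time_s: 5.28
tcp_pos: [488.6, -74.3, 36.6]
tool_rot: [[-1.0, -0.0, 0.001], [-0.0, 1.0, -0.0], [-0.001, -0.0, -1.0]]
wrist_force: [-0.2, -0.2, -1.4]
gripper_width: 32.6
grasp_force: 60.0
```

Emit:
play_rows:
  increments:
    - [0.1,-0.1,0.15,0]
    - [0,0,0.15,0]
    - [0,0,0,0]
    - [0,0,0,0]

```text
time_s: 5.78
tcp_pos: [487.2, -75.6, 34.4]
tool_rot: [[-1.0, 0.0, 0.001], [0.0, 1.0, -0.0], [-0.001, -0.0, -1.0]]
wrist_force: [-2.1, 0.5, 10.1]
gripper_width: 33.0
grasp_force: 61.4
```

Contact (10 N). Release, retreat and look down on it.

Emit:
play_rows:
  increments:
    - [0,0,0,0]
    - [0,0,0,0]
    - [0,0,0,0]
    - [0,0,-3,0]
    - [0,0,-5,0]
    - [0,0,-4,0]
    - [0,0,0,0]
    - [0,0,0,0]
  jaw: 0

```text
time_s: 6.78
tcp_pos: [486.3, -75.2, 152.5]
tool_rot: [[-1.0, -0.0, -0.001], [-0.0, 1.0, 0.0], [0.001, 0.0, -1.0]]
wrist_force: [-0.3, 0.4, 0.3]
gripper_width: 85.1
grasp_force: 0.0
```

Run:
```python
from h import *
d,W=get("wrist"); s=arm.state(); print(s["tcp_pos"])
print(tops(65,(486,-76),34,W))
print(tops(50,(482,-271),66,W))
```

```text
[485.82512781 -75.13579549 151.87918176]
(1133, array([485.2, -75.3]), 33.8, array([484.9, -75.2]), array([32. , 31.6]), 64.7)
(4050, array([ 481.6, -270.5]), 67.4, array([ 481.3, -269.8]), array([63. , 63.8]), 49.5)
```

Emit:
play_rows:
  increments:
    - [-3.2,4.0,0,0]
    - [-3.2,4.0,0,0]
    - [-3.3,4.0,0,0]
    - [-3.3,4.0,0,0]
    - [0,0,0,0]
    - [0,0,0,0]

```text
time_s: 7.58
tcp_pos: [615.2, 84.4, 150.8]
tool_rot: [[-1.0, -0.001, -0.005], [-0.001, 1.0, -0.001], [0.005, -0.001, -1.0]]
wrist_force: [0.6, -0.2, 0.2]
gripper_width: 85.2
grasp_force: 0.0
```

Run:
```python
from h import *
d,W=get("wrist"); s=arm.state(); print(s["tcp_pos"])
print(tops(50,(616.4,85),50,W))
print(tops(65,(486,-76),34,W))
```

```text
[615.11238933  83.93922884 151.29309811]
(2225, array([616.6,  85. ]), 50.0, array([616.3,  85.2]), array([47.8, 47.3]), 49.6)
(1987, array([485.5, -74.5]), 35.9, array([485.4, -74.1]), array([31.9, 32.5]), 64.4)
```

Emit:
play_rows:
  increments:
    - [-0.1,0.1,2,0]
    - [0,0,5,0]
    - [0,0,4,0]
    - [0,0,2.4,0]
    - [0,0,0,0]
    - [0,0,0,0]

```text
time_s: 8.38
tcp_pos: [618.1, 84.8, 19.8]
tool_rot: [[-1.0, 0.001, 0.001], [0.001, 1.0, -0.0], [-0.001, -0.0, -1.0]]
wrist_force: [0.8, -0.7, 0.1]
gripper_width: 85.2
grasp_force: 0.0
```

Emit:
play_rows:
  increments:
    - [0,0,0,0]
    - [0,0,0,0]
    - [0,0,0,0]
    - [0,0,0,0]
    - [0,0,0,0]
  jaw: 1

```text
time_s: 9.0
tcp_pos: [618.8, 85.5, 20.8]
tool_rot: [[-1.0, -0.001, 0.003], [-0.001, 1.0, -0.0], [-0.003, -0.0, -1.0]]
wrist_force: [-0.3, 0.3, 6.4]
gripper_width: 48.9
grasp_force: 61.4
```

Emit:
play_rows:
  increments:
    - [0,0,-2.5,0]
    - [0,0,-4,0]
    - [0,0,-4,0]
    - [3.3,-4.0,0,0]
    - [3.3,-4.0,0,0]
    - [3.3,-4.0,0,0]
    - [3.2,-4.0,0,0]
    - [0,0,0,0]

```text
time_s: 10.0
tcp_pos: [483.7, -76.1, 124.1]
tool_rot: [[-1.0, 0.003, -0.002], [0.003, 1.0, -0.0], [0.002, -0.0, -1.0]]
wrist_force: [0.3, 1.3, -2.5]
gripper_width: 48.5
grasp_force: 62.7
```

Emit:
play_rows:
  increments:
    - [0,0,0,0]
    - [0,0,0,0]
    - [0,0,0,0]

```text
time_s: 10.38
tcp_pos: [487.7, -73.6, 124.0]
tool_rot: [[-1.0, -0.002, 0.0], [-0.002, 1.0, 0.0], [-0.0, 0.0, -1.0]]
wrist_force: [-0.6, -0.4, -1.0]
gripper_width: 48.6
grasp_force: 62.7
```

```bash
cat >> h.py <<'E'
def held(top, D):
    # held cup: top plane height above TCP roughly known
    for i in range(3):
        d,W=get("wrist"); s=arm.state(); t=s["tcp_pos"]
        p=W.reshape(-1,3); p=p[(p[:,2]>t[2]+20)&(p[:,2]<t[2]+45)&(np.hypot(p[:,0]-t[0],p[:,1]-t[1])<D/2+8)]
        zt=np.percentile(p[:,2],50); r=tops(zt,t[:2],D,W,4) 
        print(np.round(t,1),r)
    return d
E
python3 - <<'E'
from h import *
d=held(30,50); save(d,"w3")
E
```

```text
[487.5 -73.6 123.9] (8431, array([486. , -73.6]), 56.9, array([485. , -73.6]), array([47.9, 50.3]), 152.8)
[487.4 -73.7 123.9] (8427, array([486.6, -73.7]), 57.5, array([484.8, -73.7]), array([47.9, 50.4]), 152.7)
[487.2 -73.8 123.8] (8420, array([486.1, -73.8]), 57.2, array([484.7, -73.7]), array([47.8, 50.3]), 152.7)
```

View pics/w3.png

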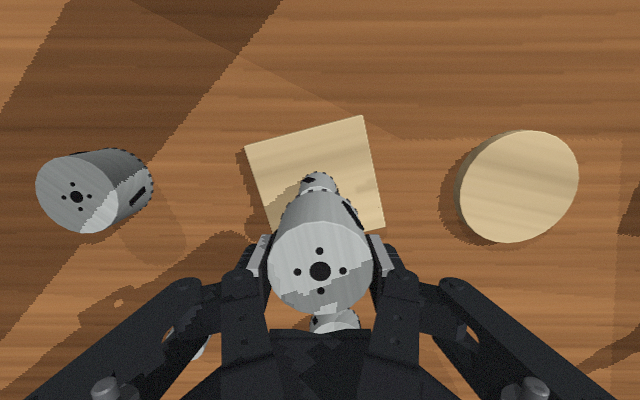

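The held middle saw is upright at (320,270), with deep_small's rim visible behind it at (320,180). I'll nudge y by −1.3 mm and lower it.

Emit:
play_rows:
  increments:
    - [0,-0.13,1.5,0]
    - [0,0,1.7,0]
    - [0,0,0,0]
    - [0,0,0,0]
    - [0,0,0,0]

```text
time_s: 11.15
tcp_pos: [487.6, -75.8, 92.6]
tool_rot: [[-1.0, -0.0, 0.001], [-0.0, 1.0, -0.0], [-0.001, -0.0, -1.0]]
wrist_force: [0.4, 0.5, -1.5]
gripper_width: 48.8
grasp_force: 62.6
```

Run:
```python
from h import *
held(30,50)
```

```text
[487.5 -75.8  92.6] (8410, array([485.7, -75.8]), 56.8, array([484.8, -75.6]), array([47.8, 50.1]), 121.5)
[487.4 -75.8  92.6] (8414, array([486.3, -75.8]), 57.2, array([484.8, -75.7]), array([47.9, 50.2]), 121.5)
[487.3 -75.8  92.5] (8413, array([485.6, -75.7]), 56.9, array([484.6, -75.7]), array([47.8, 50.3]), 121.4)
```

Centred within about 0.5 mm. Lowering.

Emit:
play_rows:
  increments:
    - [0,0.03,0.5,0]
    - [0,0,0.6,0]
    - [0,0,0.6,0]
    - [0,0,0.6,0]
    - [0,0,0,0]

```text
time_s: 11.92
tcp_pos: [486.4, -75.3, 68.2]
tool_rot: [[-1.0, -0.0, -0.002], [-0.0, 1.0, 0.0], [0.002, 0.0, -1.0]]
wrist_force: [-0.1, -0.5, -1.8]
gripper_width: 48.7
grasp_force: 62.7
```

Emit:
play_rows:
  increments:
    - [0,0,0.8,0]
    - [0,0,0.8,0]
    - [0,0,0.7,0]
    - [0,0,0.2,0]
    - [0,0,0.2,0]
    - [0,0,0.1,0]
    - [0,0,0,0]
    - [0,0,0,0]

```text
time_s: 12.92
tcp_pos: [487.1, -75.4, 41.1]
tool_rot: [[-1.0, -0.0, 0.0], [-0.0, 1.0, -0.0], [-0.0, -0.0, -1.0]]
wrist_force: [-0.6, -0.3, -1.6]
gripper_width: 48.4
grasp_force: 62.7
```

Emit:
play_rows:
  increments:
    - [0,0,0.15,0]
    - [0,0,0.1,0]
    - [0,0,0,0]
    - [0,0,0,0]

```text
time_s: 13.42
tcp_pos: [487.3, -75.5, 39.7]
tool_rot: [[-1.0, -0.0, 0.001], [-0.0, 1.0, -0.0], [-0.001, -0.0, -1.0]]
wrist_force: [-2.3, 0.5, 9.9]
gripper_width: 48.8
grasp_force: 63.9
```

Emit:
play_rows:
  increments:
    - [0,0,0,0]
    - [0,0,0,0]
    - [0,0,0,0]
    - [0,0,-3,0]
    - [0,0,-5,0]
    - [0,0,-4,0]
    - [0,0,0,0]
    - [0,0,0,0]
  jaw: 0

```text
time_s: 14.42
tcp_pos: [486.3, -75.2, 158.0]
tool_rot: [[-1.0, -0.0, -0.001], [-0.0, 1.0, 0.0], [0.001, 0.0, -1.0]]
wrist_force: [-0.6, 0.5, -0.9]
gripper_width: 85.4
grasp_force: 0.0
```

Run:
```python
from h import *
d,W=get("wrist"); s=arm.state(); print(s["tcp_pos"])
print(tops(69,(486,-76),50,W))
print(tops(50,(482,-271),66,W))
```

```text
[485.81264373 -75.12442336 157.35564629]
(2444, array([485.1, -74.9]), 50.0, array([484.8, -74.8]), array([47.7, 47.4]), 68.6)
(3884, array([ 481.4, -270.3]), 66.8, array([ 481.4, -269.7]), array([62.7, 63.1]), 49.5)
```

Emit:
play_rows:
  increments:
    - [0.1,-4.8,0,0]
    - [0.1,-4.9,0,0]
    - [0.1,-4.9,0,0]
    - [0.1,-4.9,0,0]
    - [0,0,0,0]
    - [0,0,0,0]
    - [0,0,0,0]

```text
time_s: 15.35
tcp_pos: [482.4, -268.8, 157.6]
tool_rot: [[-1.0, -0.001, -0.002], [-0.001, 1.0, 0.002], [0.002, 0.002, -1.0]]
wrist_force: [-0.9, 0.8, -0.0]
gripper_width: 85.3
grasp_force: 0.0
```

Run:
```python
from h import *
d,W=get("wrist"); s=arm.state(); print(s["tcp_pos"])
print(tops(69,(486,-76),50,W))
print(tops(50,(482,-271),66,W))
```

```text
[ 482.60578359 -268.8780834   157.9254609 ]
(2528, array([485.9, -75.3]), 51.4, array([485. , -75.8]), array([47.7, 48.2]), 68.6)
(3723, array([ 481.8, -270.5]), 65.8, array([ 481.4, -270.7]), array([63.1, 62.4]), 49.6)
```

Emit:
play_rows:
  increments:
    - [0.15,-0.17,2,0]
    - [0,0,4,0]
    - [0,0,4,0]
    - [0,0,3,0]
    - [0,0,1.4,0]
    - [0,0,0,0]
    - [0,0,0,0]

```text
time_s: 16.27
tcp_pos: [482.4, -272.4, 15.6]
tool_rot: [[-1.0, -0.001, 0.002], [-0.001, 1.0, -0.001], [-0.002, -0.001, -1.0]]
wrist_force: [-0.3, 0.4, 0.4]
gripper_width: 85.4
grasp_force: 0.0
```

Emit:
play_rows:
  increments:
    - [0,0,0,0]
    - [0,0,0,0]
    - [0,0,0,0]
    - [0,0,0,0]
  jaw: 1

```text
time_s: 16.77
tcp_pos: [482.3, -272.3, 16.4]
tool_rot: [[-1.0, -0.0, 0.002], [-0.0, 1.0, -0.001], [-0.002, -0.001, -1.0]]
wrist_force: [-0.3, 2.1, 7.3]
gripper_width: 65.1
grasp_force: 65.1
```

Emit:
play_rows:
  increments:
    - [0,0,-2.5,0]
    - [0,0,-4.5,0]
    - [0,0,-4,0]
    - [-0.1,4.9,0,0]
    - [-0.1,4.9,0,0]
    - [-0.1,4.9,0,0]
    - [-0.1,4.9,0,0]
    - [0,0,0,0]

```text
time_s: 17.77
tcp_pos: [484.2, -72.9, 124.7]
tool_rot: [[-1.0, -0.004, -0.001], [-0.004, 1.0, 0.001], [0.001, 0.001, -1.0]]
wrist_force: [0.4, -0.2, -4.2]
gripper_width: 65.2
grasp_force: 68.3
```

Emit:
play_rows:
  increments:
    - [0,0,0,0]
    - [0,0,0,0]
    - [0,0,0,0]
    - [0,0,0,0]

```text
time_s: 18.27
tcp_pos: [485.4, -76.9, 124.4]
tool_rot: [[-1.0, 0.001, -0.0], [0.001, 1.0, -0.0], [0.0, -0.0, -1.0]]
wrist_force: [0.7, 0.2, -2.9]
gripper_width: 64.6
grasp_force: 68.3
```

Run:
```python
from h import *
d=held(30,66); save(d,"w4")
```

```text
[485.4 -76.7 124.4] (14925, array([483.5, -76.7]), 73.0, array([482.7, -76.3]), array([60.4, 65.4]), 157.5)
[485.4 -76.6 124.4] (14939, array([483.4, -76.6]), 72.9, array([482.7, -76.1]), array([60.5, 65.5]), 157.5)
[485.4 -76.5 124.4] (14934, array([482.9, -76.5]), 72.7, array([482.7, -76. ]), array([60.4, 65.4]), 157.5)
```

View pics/w4.png

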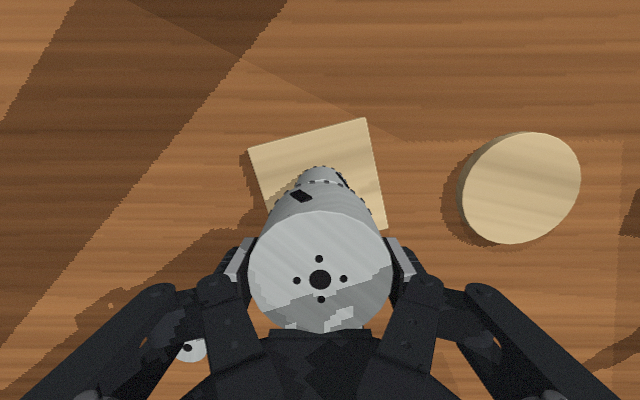

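The held large saw is upright with its centre hole at (320,279); the two nested saws show behind it. I'll check the hole position while just above the nest.

Emit:
play_rows:
  increments:
    - [-0.06,0.09,1.5,0]
    - [0,0,1.7,0]
    - [0,0,0,0]
    - [0,0,0,0]
    - [0,0,0,0]
    - [0,0,0,0]

```text
time_s: 19.18
tcp_pos: [486.5, -75.3, 93.0]
tool_rot: [[-1.0, -0.0, 0.001], [-0.0, 1.0, -0.0], [-0.001, -0.0, -1.0]]
wrist_force: [-0.8, -0.1, -2.3]
gripper_width: 64.9
grasp_force: 68.3
```

Run:
```python
from h import *
d=held(30,66)
g=cv2.cvtColor(d["image"],cv2.COLOR_RGB2GRAY)
n,l,st,c=cv2.connectedComponentsWithStats((g[255:300,290:350]<60).astype(np.uint8)); k=1+np.argmax(st[1:,4]); u,v=c[k]+[290,255]; print(u,v,st[k,4])
R=cv2.Rodrigues(np.array(d["rvec"]))[0]; t=np.array(d["tvec"]).ravel(); C=-R.T@t
r=R.T@np.array([(u-d["cx"])/d["fx"],(v-d["cy"])/d["fy"],1]); zt=arm.state()["tcp_pos"][2]+33
print(C+r*(zt-C[2])/r[2])
```

```text
[486.3 -75.3  92.9] (14900, array([483.6, -75.2]), 72.6, array([483.8, -74.7]), array([60.4, 65.5]), 126.1)
[486.3 -75.2  92.9] (14917, array([483.9, -75.2]), 72.8, array([483.7, -74.7]), array([60.5, 65.5]), 126.0)
[486.2 -75.2  92.8] (14928, array([484.2, -75.3]), 72.8, array([483.5, -74.7]), array([60.5, 65.4]), 125.9)
319.8523076923077 279.0523076923077 325
[485.91782752 -74.43494562 125.77784377]
```

Hole at (485.9, −74.4) against the nest at (485, −75): within 1 mm. Lowering.

Emit:
play_rows:
  increments:
    - [0.05,0,0.4,0]
    - [0,0,0.5,0]
    - [0,0,0.6,0]
    - [0,0,0.6,0]
    - [0,0,0.6,0]
    - [0,0,0,0]

```text
time_s: 20.08
tcp_pos: [485.0, -75.1, 64.8]
tool_rot: [[-1.0, -0.0, -0.002], [-0.0, 1.0, 0.0], [0.002, 0.0, -1.0]]
wrist_force: [-1.3, -0.6, -3.2]
gripper_width: 65.1
grasp_force: 68.3
```

Emit:
play_rows:
  increments:
    - [0,0,0.7,0]
    - [0,0,0.7,0]
    - [0,0,0.5,0]
    - [0,0,0.3,0]
    - [0,0,0.2,0]
    - [0,0,0,0]
    - [0,0,0,0]

```text
time_s: 20.95
tcp_pos: [485.7, -75.2, 41.6]
tool_rot: [[-1.0, -0.0, 0.0], [-0.0, 1.0, -0.0], [-0.0, -0.0, -1.0]]
wrist_force: [-0.4, -0.9, -2.9]
gripper_width: 65.1
grasp_force: 68.3
```

Emit:
play_rows:
  increments:
    - [0,0,0.15,0]
    - [0,0,0.1,0]
    - [0,0,0,0]
    - [0,0,0,0]

```text
time_s: 21.45
tcp_pos: [485.7, -75.2, 39.4]
tool_rot: [[-1.0, -0.0, 0.001], [-0.0, 1.0, -0.0], [-0.001, -0.0, -1.0]]
wrist_force: [-2.5, -0.8, 5.0]
gripper_width: 64.7
grasp_force: 68.9
```

Emit:
play_rows:
  increments:
    - [0,0,0,0]
    - [0,0,0,0]
    - [0,0,0,0]
    - [0,0,-3,0]
    - [0,0,-5,0]
    - [0,0,-4,0]
    - [0,0,0,0]
    - [0,0,0,0]
  jaw: 0

```text
time_s: 22.45
tcp_pos: [485.0, -75.0, 158.6]
tool_rot: [[-1.0, -0.0, -0.001], [-0.0, 1.0, 0.0], [0.001, 0.0, -1.0]]
wrist_force: [-0.1, -0.0, -0.6]
gripper_width: 85.3
grasp_force: 0.0
```

Run:
```python
from h import *
d,W=get("wrist"); s=arm.state(); print(s["tcp_pos"])
print(tops(73,(485,-75),66,W))
```

```text
[484.47119101 -74.93777585 157.94463084]
(4359, array([485.1, -74.8]), 65.7, array([484.8, -74.7]), array([62.8, 62.6]), 72.6)
```

Emit:
play_rows:
  increments:
    - [-4.3,-3.6,0,0]
    - [-4.3,-3.6,0,0]
    - [-4.3,-3.6,0,0]
    - [-4.2,-3.6,0,0]
    - [0,0,0,0]
    - [0,0,0,0]
    - [0,0,0,0]
    - [0,0,0,0]

```text
time_s: 23.5
tcp_pos: [655.7, -218.2, 159.1]
tool_rot: [[-1.0, -0.001, -0.001], [-0.001, 1.0, 0.0], [0.001, 0.0, -1.0]]
wrist_force: [-0.6, 1.2, 0.0]
gripper_width: 85.1
grasp_force: 0.0
```

Run:
```python
from h import *
d,W=get("wrist"); s=arm.state(); print(s["tcp_pos"],s["joint_positions"])
print(tops(28,(656,-219),42,W))
```

```text
[ 655.92722919 -218.32281748  159.33250499] [-3.82420351e-01  5.20291341e-01  1.33738563e+00  5.15685326e-05
  1.28406230e+00 -1.95412374e+00]
(1271, array([ 655.5, -218.1]), 41.9, array([ 655.6, -218.2]), array([40.4, 40.1]), 27.6)
```

Emit:
play_rows:
  increments:
    - [0,0,2,0]
    - [0,0,5,0]
    - [0,0,4,0]
    - [0,0,3,0]
    - [0,0,0.9,0]
    - [0,0,0.4,0]
    - [0,0,0,0]
    - [0,0,0,0]

```text
time_s: 24.55
tcp_pos: [657.6, -219.5, 7.5]
tool_rot: [[-1.0, -0.0, 0.002], [-0.0, 1.0, -0.001], [-0.002, -0.001, -1.0]]
wrist_force: [0.5, -0.7, -0.3]
gripper_width: 85.4
grasp_force: 0.0
```

Emit:
play_rows:
  increments:
    - [0,0,0,0]
    - [0,0,0,0]
    - [0,0,0,0]
    - [0,0,0,0]
    - [0,0,0,0]
  jaw: 1

```text
time_s: 25.18
tcp_pos: [656.9, -219.3, 6.7]
tool_rot: [[-1.0, -0.0, 0.001], [-0.0, 1.0, -0.0], [-0.001, -0.0, -1.0]]
wrist_force: [-1.2, 0.4, 5.6]
gripper_width: 40.5
grasp_force: 60.8
```

Emit:
play_rows:
  increments:
    - [0,0,-2.5,0]
    - [0,0,-4.5,0]
    - [0,0,-4,0]
    - [2.4,4.7,0,0]
    - [2.4,4.7,0,0]
    - [2.4,4.7,0,0]
    - [2.4,4.7,0,0]
    - [2.4,4.7,0,0]

```text
time_s: 26.18
tcp_pos: [535.3, 17.2, 115.6]
tool_rot: [[-1.0, 0.0, -0.001], [0.0, 1.0, 0.0], [0.001, 0.0, -1.0]]
wrist_force: [0.2, 0.4, -0.2]
gripper_width: 40.2
grasp_force: 60.7
```

Emit:
play_rows:
  increments:
    - [2.5,4.8,0,0]
    - [2.5,4.8,0,0]
    - [0,0,2,0]
    - [0,0,3,0]
    - [0,0,0,0]
    - [0,0,0,0]
    - [0,0,0,0]
    - [0,0,0,0]

```text
time_s: 27.18
tcp_pos: [487.3, 111.7, 66.8]
tool_rot: [[-1.0, 0.0, 0.002], [0.0, 1.0, 0.0], [-0.002, 0.0, -1.0]]
wrist_force: [0.1, 0.5, -1.9]
gripper_width: 40.2
grasp_force: 60.9
```

Run:
```python
from h import *
d=held(30,42); save(d,"w5")
_,W=get("wrist"); p=W.reshape(-1,3); b=p[(abs(p[:,2]-15)<2.5)&(np.hypot(p[:,0]-486,p[:,1]-112)<65)]
c=p[(abs(p[:,2]-15)<2.5)&(np.hypot(p[:,0]-486,p[:,1]-112)<65)]
print(cv2.minEnclosingCircle(np.ascontiguousarray(b[:,:2],np.float32)))
```

```text
[487.1 111.7  66.7] (5312, array([486.2, 111.7]), 49.2, array([485.7, 111.6]), array([40.1, 42.7]), 87.6)
[486.9 111.7  66.6] (5318, array([485.8, 111.7]), 49.0, array([485.5, 111.6]), array([40.1, 42.3]), 87.5)
[486.8 111.7  66.4] (5331, array([486.2, 111.7]), 49.4, array([485.3, 111.7]), array([39.9, 42.6]), 87.4)
((485.8791809082031, 112.7905044555664), 54.91896438598633)
```

View pics/w5.png

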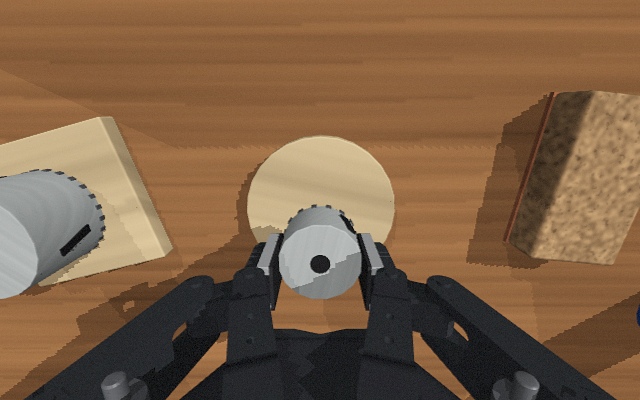

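The short saw is held upright at (320,262) over the round board at (320,205), with its centre about 1 mm off the board centre. Lowering.

Emit:
play_rows:
  increments:
    - [0,0.08,2,0]
    - [0,0,1.6,0]
    - [0,0,0.3,0]
    - [0,0,0.2,0]
    - [0,0,0.2,0]
    - [0,0,0,0]
    - [0,0,0,0]

```text
time_s: 28.25
tcp_pos: [486.7, 112.7, 23.3]
tool_rot: [[-1.0, -0.0, 0.001], [-0.0, 1.0, 0.0], [-0.001, 0.0, -1.0]]
wrist_force: [-1.2, -0.5, -0.6]
gripper_width: 40.2
grasp_force: 60.9
```

Emit:
play_rows:
  increments:
    - [0,0,0.15,0]
    - [0,0,0.1,0]
    - [0,0,0,0]
    - [0,0,0,0]

```text
time_s: 28.75
tcp_pos: [486.8, 112.7, 21.7]
tool_rot: [[-1.0, -0.0, 0.001], [-0.0, 1.0, 0.0], [-0.001, 0.0, -1.0]]
wrist_force: [-2.6, -1.0, 9.8]
gripper_width: 40.2
grasp_force: 62.1
```

Emit:
play_rows:
  increments:
    - [0,0,0,0]
    - [0,0,0,0]
    - [0,0,0,0]
    - [0,0,-3,0]
    - [0,0,-5,0]
    - [0,0,-4,0]
    - [0,0,0,0]
    - [0,0,0,0]
  jaw: 0

```text
time_s: 29.75
tcp_pos: [485.9, 112.5, 140.0]
tool_rot: [[-1.0, -0.0, -0.001], [-0.0, 1.0, -0.0], [0.001, -0.0, -1.0]]
wrist_force: [-0.6, 0.5, 0.1]
gripper_width: 85.6
grasp_force: 0.0
```

Run:
```python
from h import *
d,W=get("wrist"); s=arm.state(); print(s["tcp_pos"])
print(tops(43,(486,112),42,W))
```

```text
[485.33776207 112.44154967 139.35795491]
(1628, array([485.6, 113.2]), 41.9, array([485.7, 113.1]), array([40.4, 40.2]), 42.6)
```

Emit:
play_rows:
  increments:
    - [-3.3,-3.4,0,0]
    - [-3.3,-3.4,0,0]
    - [-3.3,-3.4,0,0]
    - [-3.3,-3.4,0,0]
    - [-3.4,-3.3,0,0]
    - [0,0,0,0]
    - [0,0,0,0]
    - [0,0,0,0]

```text
time_s: 30.8
tcp_pos: [650.9, -55.3, 139.5]
tool_rot: [[-1.0, -0.001, -0.003], [-0.001, 1.0, 0.001], [0.003, 0.001, -1.0]]
wrist_force: [0.5, 0.5, 0.8]
gripper_width: 85.3
grasp_force: 0.0
```

Run:
```python
from h import *
d,W=get("wrist"); s=arm.state(); print(s["tcp_pos"])
print(tops(28,(652.5,-57),58,W))
```

```text
[651.20412134 -55.24582132 139.93507449]
(2772, array([652.9, -55.9]), 58.0, array([652.6, -56. ]), array([55.3, 55. ]), 27.6)
```

Emit:
play_rows:
  increments:
    - [-0.05,-0.06,2,0]
    - [0,0,4,0]
    - [0,0,4,0]
    - [0,0,2.5,0]
    - [0,0,0.7,0]
    - [0,0,0.3,0]
    - [0,0,0,0]
    - [0,0,0,0]

```text
time_s: 31.85
tcp_pos: [654.0, -57.1, 6.8]
tool_rot: [[-1.0, -0.0, 0.002], [-0.0, 1.0, -0.0], [-0.002, -0.0, -1.0]]
wrist_force: [-0.1, -0.0, -0.2]
gripper_width: 85.2
grasp_force: 0.0
```

Emit:
play_rows:
  increments:
    - [0,0,0,0]
    - [0,0,0,0]
    - [0,0,0,0]
    - [0,0,0,0]
  jaw: 1

```text
time_s: 32.35
tcp_pos: [653.5, -56.9, 6.6]
tool_rot: [[-1.0, 0.0, 0.001], [0.0, 1.0, 0.0], [-0.001, 0.0, -1.0]]
wrist_force: [-0.7, 1.6, 5.1]
gripper_width: 55.3
grasp_force: 63.3
```

Emit:
play_rows:
  increments:
    - [0,0,-2,0]
    - [0,0,-4,0]
    - [0,0,-3,0]
    - [3.3,3.4,0,0]
    - [3.3,3.4,0,0]
    - [3.3,3.4,0,0]
    - [3.4,3.4,0,0]
    - [3.4,3.4,0,0]

```text
time_s: 33.35
tcp_pos: [484.6, 113.9, 95.4]
tool_rot: [[-1.0, 0.0, -0.0], [0.0, 1.0, 0.0], [0.0, 0.0, -1.0]]
wrist_force: [0.6, 0.9, -2.4]
gripper_width: 55.2
grasp_force: 64.1
```

Emit:
play_rows:
  increments:
    - [0,0,1,0]
    - [0,0,1,0]
    - [0,0,0,0]
    - [0,0,0,0]
    - [0,0,0,0]
    - [0,0,0,0]

```text
time_s: 34.1
tcp_pos: [486.4, 112.7, 75.6]
tool_rot: [[-1.0, 0.0, 0.0], [0.0, 1.0, 0.0], [-0.0, 0.0, -1.0]]
wrist_force: [-0.6, 1.0, -1.4]
gripper_width: 55.6
grasp_force: 64.1
```

```bash
cat >> h.py <<'E'
def hole(d, zt):
    g=cv2.cvtColor(d["image"],cv2.COLOR_RGB2GRAY)
    n,l,st,c=cv2.connectedComponentsWithStats((g[245:300,290:350]<60).astype(np.uint8)); k=1+np.argmax(st[1:,4]); u,v=c[k]+[290,245]
    R=cv2.Rodrigues(np.array(d["rvec"]))[0]; t=np.array(d["tvec"]).ravel(); C=-R.T@t
    r=R.T@np.array([(u-d["cx"])/d["fx"],(v-d["cy"])/d["fy"],1]); print("hole",u,v,st[k,4],C+r*(zt-C[2])/r[2])
E
python3 - <<'E'
from h import *
d=held(30,58); save(d,"w6"); hole(d,arm.state()["tcp_pos"][2]+21.4)
E
```

```text
[486.3 112.8  75.6] (9945, array([483.4, 112.8]), 64.4, array([485.2, 112.9]), array([55.6, 57. ]), 96.6)
[486.2 112.9  75.6] (9925, array([483.3, 112.9]), 64.4, array([485.1, 112.9]), array([55.4, 57.1]), 96.6)
[486.1 112.9  75.6] (9933, array([483.3, 112.9]), 64.4, array([485. , 113.1]), array([55.5, 56.8]), 96.6)
hole 319.87732342007433 264.7360594795539 269 [485.52260043 113.7029335   97.01706833]
```

View pics/w6.png

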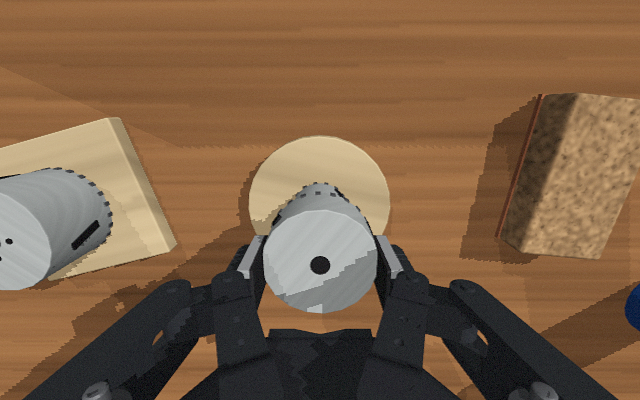

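The large short saw is held upright with its hole at (320,265), centred over the small one within 0.5 mm. Lowering.

Emit:
play_rows:
  increments:
    - [-0.03,0,1,0]
    - [0,0,1,0]
    - [0,0,0.5,0]
    - [0,0,0.5,0]
    - [0,0,0.5,0]
    - [0,0,0.5,0]
    - [0,0,0,0]
    - [0,0,0,0]

```text
time_s: 35.25
tcp_pos: [486.4, 113.0, 35.5]
tool_rot: [[-1.0, -0.0, 0.0], [-0.0, 1.0, -0.0], [-0.0, -0.0, -1.0]]
wrist_force: [-0.0, 0.1, -2.2]
gripper_width: 55.4
grasp_force: 64.2
```

Emit:
play_rows:
  increments:
    - [0,0,0.4,0]
    - [0,0,0.3,0]
    - [0,0,0.1,0]
    - [0,0,0,0]
    - [0,0,0,0]

```text
time_s: 35.88
tcp_pos: [486.4, 113.0, 27.5]
tool_rot: [[-1.0, -0.0, 0.0], [-0.0, 1.0, 0.0], [-0.0, 0.0, -1.0]]
wrist_force: [-0.3, 0.9, -2.9]
gripper_width: 55.6
grasp_force: 64.2
```

Emit:
play_rows:
  increments:
    - [0,0,0.15,0]
    - [0,0,0.1,0]
    - [0,0,0,0]
    - [0,0,0,0]

```text
time_s: 36.38
tcp_pos: [486.4, 113.0, 25.6]
tool_rot: [[-1.0, -0.0, 0.001], [-0.0, 1.0, 0.0], [-0.001, 0.0, -1.0]]
wrist_force: [-1.3, 0.0, 5.0]
gripper_width: 55.6
grasp_force: 64.9
```

Emit:
play_rows:
  increments:
    - [0,0,0,0]
    - [0,0,0,0]
    - [0,0,0,0]
    - [0,0,-3,0]
    - [0,0,-5,0]
    - [0,0,-5,0]
    - [0,0,0,0]
    - [0,0,0,0]
  jaw: 0

```text
time_s: 37.38
tcp_pos: [485.8, 112.9, 154.7]
tool_rot: [[-1.0, -0.0, -0.0], [-0.0, 1.0, -0.0], [0.0, -0.0, -1.0]]
wrist_force: [-0.7, -0.2, 0.0]
gripper_width: 85.0
grasp_force: 0.0
```

Run:
```python
from h import *
d,W=get("wrist"); save(d,"w7"); s=arm.state(); print(s["tcp_pos"])
print(tops(47,(486,112),58,W),tops(73,(485,-75),66,W))
d,W=get("scene"); print(tops(47,(486,112),58,W),tops(73,(485,-75),66,W))
for h,c,D in ((47,(485.7,113),25),(73,(485,-75),28)):
    p=W.reshape(-1,3); p=p[(abs(p[:,2]-h)<5)&(np.hypot(p[:,0]-c[0],p[:,1]-c[1])<D)]
    A=np.c_[p[:,:2]-c,np.ones(len(p))]; print("tilt",np.linalg.lstsq(A,p[:,2],rcond=None)[0])
```

```text
[485.12469498 112.84703601 153.89567973]
(2861, array([486. , 113.5]), 58.0, array([485.6, 113.5]), array([55.3, 55. ]), 46.6) (4659, array([485. , -74.2]), 67.2, array([484.5, -73.9]), array([62.7, 63.6]), 72.5)
(320, array([486.7, 112.8]), 60.1, array([486.9, 112.2]), array([56.4, 55.6]), 48.4) (366, array([484.5, -74. ]), 70.8, array([485.7, -75.1]), array([66.3, 63.6]), 74.4)
tilt [1.05468862e-02 1.20979044e-03 4.83978253e+01]
tilt [-6.36826299e-03  9.11988494e-04  7.47236324e+01]
```

View pics/w7.png

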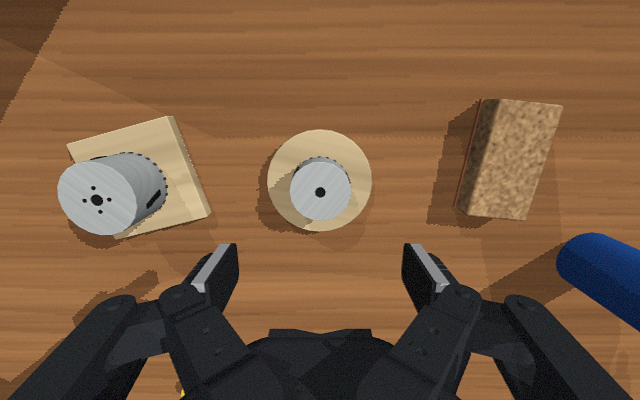

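The picture shows both nests level and centred: the tall one on the square board at (97,200) and the short one on the round board at (320,190). The gripper is clear, so I'm handing in.

```bash
python3 -c "
from station import arm
print(arm.close_job())"
```

```text
the job is handed in; nothing more can be done
None
```

I nested the three tall saws on the square board and the two short ones on the round board, released them, and handed the job in. In the final camera check both nests were level, at the right height and within about 2 mm of the board centres, with the bystanders not touched; the hand-in returned no verdict.

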